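Set up a four-point bend test on the fixture bed

TASK

Set up the four-point bend rig on the steel bed: first stand the support with the guide ears squarely on the bed's left engraved line (left as the robot sees it), the plain support on the right line and the deflectometer midway between them, all on the bed's middle. Then lay the long test bar centrally across both rollers, between the guide ears, and last stand the loading yoke on its two rollers on top of the bar, lengthways, midway between the supports. Leave the short bar, the handset, the hex key and the calliper where they lie.

Things in the scene. Friction and masses are not known exactly. Their poses are not given: they have to be found in the camera images.
- bed: Fixture bed: fixed dark steel beam, 230 mm long (y), 80 deep (x), 25 high, a black slot along its top. White engraved lines cross it: bold at y = +70 mm (left line, robot's left) and y = -70 (right line), fine at y = 0; ticks every 10 mm on the edge nearest the robot. Origin: centre of underside, z up. Yaw within 20 degrees of lying straight across in front of the robot (yaw 0).
- guide_support: Support with guide ears: steel, 0.6 kg. Foot 60 (x) x 50 (y) x 12 mm high; web 60 (x) x 24 (y) up to 44; roller of 16 mm diameter along x on top, highest at 50. At each roller end a black-tipped ear 9 mm thick (x), 24 (y), up to 64 high; gap between ears 38 mm. Origin: centre of underside, z up; same turned half round. On the bed its roller (x) is parallel to the lines. Grip the web across y.
- plain_support: Plain support without ears: steel, 0.6 kg. Foot 60 (x) x 50 (y) x 12 mm high; web 60 (x) x 24 (y) up to 44; roller of 16 mm diameter along x on top, highest at 50. Origin: centre of underside, z up; same turned half round. On the bed its roller (x) is parallel to the lines. Grip the web across y.
- deflectometer: Deflectometer: aluminium foot 44 x 44 x 10 mm high; on its centre a dark round barrel of 22 mm diameter up to 31, then a slim 8 mm plunger, brass tip at 44. A black socket block 12 (x) x 14 (y), up to 19 high, stands on the foot 16 mm out at +x. 0.16 kg. Origin: centre of underside, z up. Grip the barrel across y. On the bed it may face any way.
- long_bar: Long test bar: cream flat resin bar 180 mm long (y), 25 wide (x), 10 thick, about 0.09 kg. Starts flat on the bench, roughly end-on to the robot, left or right of the bed. Origin: centre of underside, z up; same turned half round. On the rollers its y runs along the bed and its underside is 75 mm above the bench.
- yoke: Loading yoke: steel beam 90 mm long (y), 30 wide (x), from 8 to 28 high, on two rollers of 12 mm diameter along x at y = +30 and -30 mm; a dark boss of 26 mm diameter on its top carries a ball, highest at 44. 0.5 kg. Origin: centre, level with the undersides of the rollers, z up; same turned half round. On the bar its y runs along the bar. Grip the beam across x.
- short_bar: Short bar, not to be moved: the same cream resin, only 100 mm long (y), 25 wide, 10 thick; too short for the rig. Flat on the bench, on the other side of the bed from the long bar. Origin: centre of underside.
- handset: Test machine's handset, not to be moved: grey keypad flat on the bench, 100 (y) x 60 (x) x 23 mm high with its keys. Origin: centre of underside.
- hex_key: Hex key, not to be moved: steel L-shaped bar 8 mm thick, long arm 100 mm along y, short arm 30 mm to +x at its +y end, flat on the bench. Origin: middle of the long arm, at bench height.
- calliper: Digital calliper, not to be moved: 225 mm long (y), 75 across the jaws, 14 thick, flat on the bench beyond the bed. Origin: middle of the beam, at bench height.
Not all that is in view belongs to the job. Leave any orange or pink look-alike of the plain_support alone.

How it is judged:
By the outcome, as a careful person would: the job done as asked, in the order asked, and still so for the second after the job is handed in, with the robot touching nothing.
It also fails if it takes over 131 s, if anything falls off the work surface, if the arm or the gripper's body presses on something with over 40 N, if the wrist force passes 120 N, or if a joint passes its speed limit or range.

ROBOT

A 6-joint arm with a two-finger parallel gripper is mounted at the origin on the work surface. World frame = base frame: x ahead of the robot, y to its left, z up, the work surface at z = 0. Lengths are in m, angles in rad, forces in N, time in s.
With the tool pointing down it reaches from about 0.35 to 0.775 m from the base axis. Payload 7.3 kg.
Tool frame: the origin (TCP) lies at the centre of the arm's flange, where the gripper is bolted on; the fingertips stand 178 mm ahead of it and the grasp point (between the pads) lies 159 mm ahead of it (tip_extent is the distance from the TCP to the fingertips, in m); z points along the fingers, y is the line along which they close (so a half turn about z gives the same grasp; the last joint's range is limited). The gripper opens to 92 mm and grips with 3 to 60 N. Pads are 19 mm wide; open, the fingers measure 130 mm over their backs; the gripper's body (75 mm by 190 mm) begins 47 mm behind the grasp point.
Start: joints at [1.004, 0.342, 1.524, -0, 1.275, -0.146], TCP at [0.214, 0.479, 0.405] pointing down, gripper open.
Joint ranges: [-2.53, 2.53], [-0.77, 2.02], [0.04, 2.7], [-1, 4.14], [0.28, 2.66], [-3.11, 3.11]. Speed limits (rad/s): [2.57, 2.57, 3.14, 3.14, 3.14, 3.14].

INTERFACE

Orientations are given as [roll, pitch, yaw] about the fixed x, y, z axes, in that order (R = Rz(yaw) Ry(pitch) Rx(roll)).
In Python, from cell import * gives the robot as it stands.
- The arm moves only by the tool arm_command, never from a script. Its arguments are lists of equal length, an entry for each row: "xyz": the shift along the world's x, y, z in mm, a list of three; "spin": the turn about the world's z in degrees. In form: {"xyz": [[tx, ty, tz], ...], "spin": [spin, ...]}. A call has 1 to 20 rows; each row shifts and turns the commanded pose from where the row before left it; what a row does not reach is not made up. A row lasts 1/10 s, in which the tool goes at most 50 mm and 8.59 degrees, less where a joint would pass 70% of its speed; a pose out of reach is approached as far as the arm can. A call with a gripper value outside its range is refused whole. "jaw" is the opening, from -1 (shut) to 1 (fully open), set as the call begins (left out, the last holds). The fingers move at their own pace and stop on an object; "squeeze" is the grip in N (left out, the last holds). Time passes only in rows, so rows that do not move let the fingers close. It gives the time, the measured TCP pose, the force, the opening and the grip force at its end, in the units of the state.
- observe(): the state, without advancing time (a new reading comes with each control period).
- read_camera(name): name is "scene" or "top" or "wrist"; returns a dict with "img" (420x560x3 uint8, red, green, blue), "depth" (420x560 float32, m along the optical axis (not along the pixel's ray), 0 where there is no reading), "fx", "fy", "cx", "cy" (pixels), "world_from_camera" (4x4, takes a point from camera to world coordinates). Camera axes: x right, y up, looking along -z (the intrinsics and any distortion apply to the point x, -y, -z); pixel columns grow to the right and rows downward; lengths in m; the calibration is good to about 2 mm. The wrist camera is an equidistant fisheye: a pixel r from the principal point sees the ray r / f radians off the axis. A picture is of the moment at which its call begins.
- hand_in(): hands the job in; it is judged then, once.
The state is a dict: "time": time; "qpos": joint angles; "qvel": joint speeds; "joint_efforts": joint torques, N m; "tool_pos": TCP position; "tool_rot": TCP orientation; "contact_force": force on the tool from outside, world axes, zero at the start; "torque": the same for the moment, N m; "opening": finger opening in m; "grip_force": force on a finger pad.
Only numpy, scipy, OpenCV 4.12 (cv2) and the standard library are available. Lean on these libraries where they do the work, as an engineer would, in place of code of your own. Each camera call takes 0.05 s, during which the arm holds its last target. There are 200 camera calls.

## Working session

There is one attempt and no reset: what is moved stays moved. The work goes in short steps, Python scripts to look and compute and a tool call to move; the robot and the scene stay as the last step left them, time stands still between calls to the robot, and variables do not carry over. Pictures are saved under pics/ and viewed, at most 14 in all, crops included, and the job is handed in when it is done.

Besides the shell and the picture viewer there is one more tool, called after "Emit:" by a JSON object that holds its "op" and its "data". arm_command: Moves the arm, as the interface text tells. Its arguments: {"type":"object","properties":{"xyz":{"type":"array","items":{"type":"array","items":{"type":"number"}}},"spin":{"type":"array","items":{"type":"number"}},"jaw":{"type":"number"},"squeeze":{"type":"number"}},"required":["xyz","spin"]}

```bash
ls; mkdir -p pics
cat > h.py <<'E'
from cell import *
import numpy as np, cv2
def cam(n):
    return read_camera(n)
def save(c,f): cv2.imwrite('pics/'+f,cv2.cvtColor(c['img'],cv2.COLOR_RGB2BGR))
E
python3 - <<'E'
from h import *
import pickle
d={}
for n in ('scene','top'):
    c=cam(n); d[n]=c; save(c,n+'0.png'); print(n,c['fx'],c['fy'],c['cx'],c['cy']);print(np.round(c['world_from_camera'],3), [k for k in c])
pickle.dump(d,open('c0.pkl','wb'))
s=observe();print(s['time'],s['tool_pos'],s['tool_rot'],s['opening'])
E
```

```text
pics
scene 499.5711554529196 499.5711554529196 275.9526103466564 203.85273510989902
[[ 0.029 -0.6    0.8    1.508]
 [ 0.999  0.003 -0.035 -0.043]
 [ 0.019  0.8    0.599  0.763]
 [ 0.     0.     0.     1.   ]] ['img', 'depth', 'fx', 'fy', 'cx', 'cy', 'world_from_camera']
top 455.4272876037689 455.4272876037689 275.2505831925303 212.72513395125338
[[-0.092  0.972 -0.218  0.318]
 [-0.996 -0.089  0.026  0.019]
 [ 0.006  0.219  0.976  1.083]
 [ 0.     0.     0.     1.   ]] ['img', 'depth', 'fx', 'fy', 'cx', 'cy', 'world_from_camera']
0.1 [0.21436667 0.47911018 0.40412662] [-3.14023487e+00 -2.04412144e-04  2.72078981e+00] 0.09189947880931722
```

View pics/top0.png

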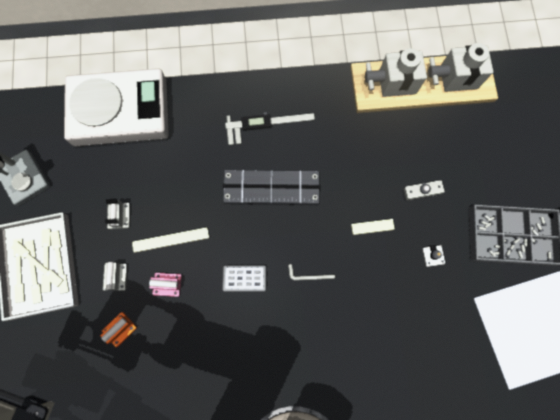

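View pics/scene0.png

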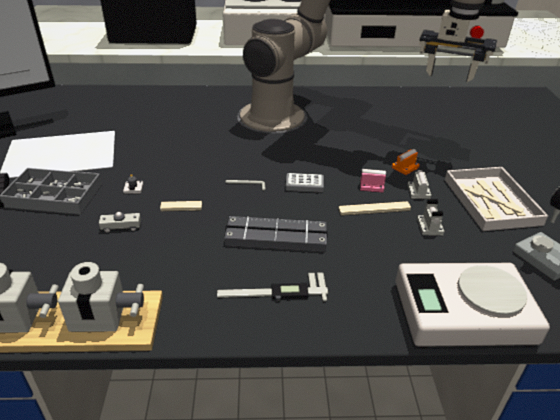

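The top view shows x up and y left:

| Item | Top view pixel |
|---|---|
| Bed | (271,187) |
| Support candidates | (118,213) and (115,276) |
| Pink look-alike | (166,284) |
| Orange look-alike | (118,330) |
| Long bar | (170,240) |
| Short bar | (372,227) |
| Yoke | (425,189) |
| Deflectometer | (434,255) |

Scene view: the supports are at (431,217) and (420,184). The one at (431,217) seems to have black ear tips, so I'll check it in a crop.

```bash
cat >> h.py <<'E'
def cloud(c):
    d=c['depth'];v,u=np.mgrid[:d.shape[0],:d.shape[1]]
    P=np.stack([(u-c['cx'])/c['fx']*d,-(v-c['cy'])/c['fy']*d,-d],-1)
    W=c['world_from_camera'];return P@W[:3,:3].T+W[:3,3]
def ray(c,uv,z):
    """pixel -> world point on plane z (pinhole)"""
    W=c['world_from_camera'];d=W[:3,:3]@np.array([(uv[0]-c['cx'])/c['fx'],-(uv[1]-c['cy'])/c['fy'],-1]);o=W[:3,3]
    return o+d*(z-o[2])/d[2]
E
python3 - <<'E'
from h import *
import pickle
d=pickle.load(open('c0.pkl','rb'))
t,s=d['top'],d['scene']
win={'A':(118,213,16,20),'B':(115,276,16,20),'bed':(271,187,54,24),'lbar':(170,240,44,16),'sbar':(372,227,28,12),'yoke':(425,189,24,14),'defl':(434,255,14,14),'handset':(244,278,28,18),'hex':(312,273,28,14)}
P=cloud(t);Ps=cloud(s)
for k,(u,v,a,b) in win.items():
    Q=P[v-b:v+b,u-a:u+a].reshape(-1,3);m=(Q[:,2]>.006)&(Q[:,2]<.12);Q=Q[m]
    r=cv2.minAreaRect((Q[:,:2]*1000).astype(np.float32))
    lo,hi=Q[:,:2].min(0)-.02,Q[:,:2].max(0)+.02
    S=Ps.reshape(-1,3);S=S[((S[:,:2]>lo)&(S[:,:2]<hi)).all(1)&(S[:,2]>.006)&(S[:,2]<.12)]
    rs=cv2.minAreaRect((S[:,:2]*1000).astype(np.float32)) if len(S) else None
    print(k,len(Q),np.round(r[0]),np.round(r[1]),round(r[2],1),'ztop',np.round(np.percentile(Q[:,2],[50,98])*1e3),'| scene',np.round(rs[0]),np.round(rs[1]),round(rs[2],1),np.round(np.percentile(S[:,2],98)*1e3))
cr=lambda c,u,v,w,h:cv2.resize(c['img'][v-h:v+h,u-w:u+w],(396,296),interpolation=cv2.INTER_CUBIC)
o=np.vstack([np.hstack([cr(t,122,245,40,60),cr(s,425,200,40,30)]),np.hstack([cr(t,425,222,40,50),cr(s,130,205,40,30)])])
cv2.imwrite('pics/crop1.png',o[...,::-1])
E
```

```text
A 611 [585. 367.] [51. 60.] 89.4 ztop [40. 66.] | scene [586. 369.] [51. 68.] 88.8 66.0
B 588 [439. 378.] [51. 60.] 85.4 ztop [40. 51.] | scene [432. 379.] [51. 81.] 88.4 52.0
bed 3190 [627.  -0.] [244. 108.] 88.2 ztop [25. 29.] | scene [623.  -4.] [235.  88.] 83.4 29.0
lbar 793 [517. 256.] [199.  64.] 81.7 ztop [10. 14.] | scene [537. 260.] [217.  90.] 89.8 63.0
sbar 428 [ 507. -240.] [ 34. 100.] 1.5 ztop [10. 14.] | scene [ 504. -238.] [31. 99.] 1.4 14.0
yoke 529 [ 580. -373.] [94. 49.] 83.0 ztop [28. 42.] | scene [ 582. -370.] [37. 90.] 8.3 41.0
defl 342 [ 420. -375.] [43. 45.] 2.5 ztop [12. 40.] | scene [ 422. -372.] [48. 44.] 3.4 42.0
handset 1118 [408.  78.] [99. 60.] 84.8 ztop [20. 25.] | scene [410.  77.] [98. 65.] 85.1 26.0
hex 125 [404. -80.] [108.  34.] 78.4 ztop [ 8. 12.] | scene [401. -77.] [110.  32.] 70.9 12.0
```

View pics/crop1.png

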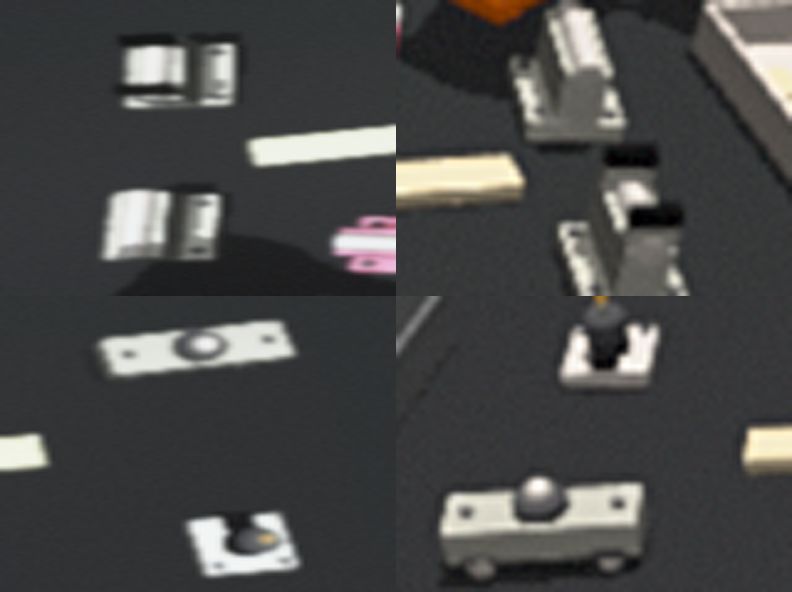

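The eared, black-tipped support (guide) is at top view (118,213), about (586,368) mm and 66 mm tall. The plain one is at (115,276), about (437,378) mm and 51 mm tall. The yoke and deflectometer are as described. I'll move over the guide support for a close look.

Emit:
{"op": "arm_command", "data": {"xyz": [[46,-14,-8],[46,-14,-8],[46,-14,-8],[46,-14,-8],[46,-14,-8],[46,-14,-8],[46,-14,-8],[30,-12,-8],[0,0,0],[0,0,0],[0,0,0]], "spin": [3,3,3,3,3,3,3,3,0,0,0], "jaw": 1}}

```text
time: 1.2
tool_pos: [0.5655, 0.3698, 0.3408]
tool_rot: [3.141, -0.001, 3.14]
contact_force: [0.4, -0.1, 0.2]
opening: 0.0915
grip_force: 0.0
```

```bash
cat >> h.py <<'E'
def fcloud(c):
    """fisheye depth -> world points"""
    d=c['depth'];v,u=np.mgrid[:d.shape[0],:d.shape[1]]
    x=(u-c['cx'])/c['fx'];y=-(v-c['cy'])/c['fy'];r=np.hypot(x,y)+1e-9;k=np.tan(np.minimum(r,1.45))/r
    P=np.stack([x*k*d,y*k*d,-d],-1);W=c['world_from_camera'];P=P@W[:3,:3].T+W[:3,3];P[d<=0]=np.nan;return P
def fray(c,uv,z):
    x=(uv[0]-c['cx'])/c['fx'];y=-(uv[1]-c['cy'])/c['fy'];r=np.hypot(x,y)+1e-9;k=np.tan(r)/r
    W=c['world_from_camera'];d=W[:3,:3]@np.array([x*k,y*k,-1]);o=W[:3,3];return o+d*(z-o[2])/d[2]
E
python3 - <<'E'
from h import *
import pickle
c=cam('wrist');save(c,'w1.png');pickle.dump(c,open('w1.pkl','wb'))
print(c['fx'],c['cx'],c['cy']);print(np.round(c['world_from_camera'],3))
s=observe();print(s['time'],s['tool_pos'],s['tool_rot'],s['qpos'])
E
```

```text
325.19226210127806 269.7357378859985 213.9434053498821
[[ 0.002 -0.967 -0.255  0.497]
 [ 1.     0.002 -0.     0.371]
 [ 0.001 -0.255  0.967  0.32 ]
 [ 0.     0.     0.     1.   ]]
1.25 [0.56532743 0.37003427 0.34116278] [ 3.14127137e+00 -1.11533987e-04  3.14076622e+00] [ 4.66179362e-01  6.70904299e-01  1.14757297e+00  3.47711124e-04
  1.32307034e+00 -1.10387577e+00]
```

View pics/w1.png

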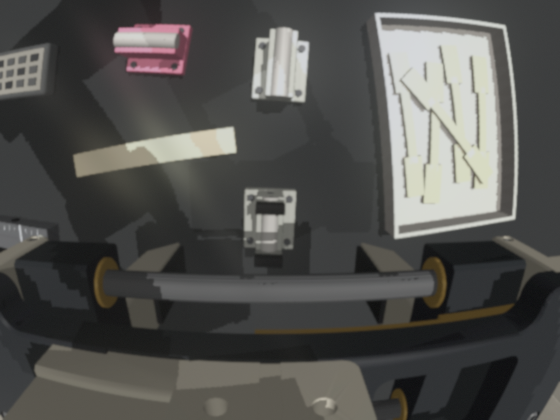

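The wrist view shows the guide support at (270,220), the plain one at (280,68) and the long bar at (155,152), plus the pink decoy at (155,48). The image's right is +y and its top is −x.

```bash
cat >> h.py <<'E'
def slab(P,lo,hi,z0,z1):
    Q=P.reshape(-1,3);Q=Q[np.isfinite(Q).all(1)];Q=Q[((Q[:,:2]>lo)&(Q[:,:2]<hi)).all(1)&(Q[:,2]>z0)&(Q[:,2]<z1)];return Q
def rect(Q):
    r=cv2.minAreaRect((Q[:,:2]*1000).astype(np.float32));(w,h),a=r[1],r[2]
    yaw=a if h>=w else a-90   # direction across long side; long axis = yaw+90 (y), for long-in-y things
    return np.round(r[0],1),np.round((w,h),1),round(a,1),len(Q),np.round(np.median(Q[:,2])*1e3,1)
E
python3 - <<'E'
from h import *
import pickle
c=pickle.load(open('w1.pkl','rb'));P=fcloud(c);d=pickle.load(open('c0.pkl','rb'))
for n,P in (('wrist',P),('top',cloud(d['top'])),('scene',cloud(d['scene']))):
  print(n)
  for k,lo,hi,zs in (('A',(.54,.32),(.63,.42),((.009,.017),(.03,.075),(.056,.075))),('B',(.38,.33),(.49,.43),((.009,.017),(.03,.06))),('lbar',(.46,.14),(.56,.36),((.006,.015),))):
    for z in zs:
        Q=slab(P,lo,hi,*z)
        if len(Q)>5: print(k,z,rect(Q), np.round(Q[:,:2].mean(0)*1e3,1))
  Q=slab(P,(.50,.42),(.63,.46),-.02,.02)
  if len(Q):print('bench z',np.median(Q[:,2]))
  Q=slab(P,(.45,.2),(.48,.3),-.02,.02)
  if len(Q):print('bench z',np.median(Q[:,2]))
E
```

```text
wrist
A (0.009, 0.017) (array([583.9, 370.3]), array([49.8, 59.9]), 88.0, 1341, np.float64(11.5)) [582.2 369.9]
A (0.03, 0.075) (array([582.8, 370.4]), array([24.4, 58.3]), 87.5, 2018, np.float64(48.9)) [582.  370.2]
A (0.056, 0.075) (array([583.7, 370.3]), array([24.1, 56.4]), 87.2, 730, np.float64(63.3)) [582.1 370.3]
B (0.009, 0.017) (array([437.8, 380.9]), array([50.3, 59.9]), 86.4, 1479, np.float64(11.6)) [438.7 380. ]
B (0.03, 0.06) (array([437.9, 380.6]), array([24.7, 60.6]), 86.0, 1971, np.float64(46.4)) [439.1 380.4]
lbar (0.006, 0.015) (array([509.5, 258.3]), array([202.8,  99.7]), 89.7, 4129, np.float64(9.4)) [514.3 258.9]
bench z -0.0005089302313375788
bench z -0.0005630221545747105
top
A (0.009, 0.017) (array([584.9, 367. ]), array([50.7, 59.5]), 88.2, 167, np.float64(12.1)) [582.1 355.8]
A (0.03, 0.075) (array([584.6, 367. ]), array([25.2, 59.6]), 86.7, 353, np.float64(47.9)) [583.4 364.6]
A (0.056, 0.075) (array([585.3, 366.9]), array([24.9, 56.3]), 86.9, 102, np.float64(63.8)) [585.1 366.5]
B (0.009, 0.017) (array([439.1, 377.6]), array([51.1, 58.2]), 85.3, 173, np.fl
[... 293 characters left out ...]
43304225
scene
A (0.009, 0.017) (array([585.5, 368.2]), array([51.9, 65.3]), 86.6, 172, np.float64(12.9)) [594. 360.]
A (0.03, 0.075) (array([586.6, 368.5]), array([25.9, 64.2]), 87.1, 348, np.float64(50.0)) [591.  366.1]
A (0.056, 0.075) (array([585.8, 369.1]), array([24.8, 59. ]), 87.1, 108, np.float64(63.2)) [588.7 368.2]
B (0.009, 0.017) (array([438. , 379.4]), array([51.1, 66.4]), 87.4, 132, np.float64(12.8)) [449. 372.]
B (0.03, 0.06) (array([439.7, 379.1]), array([25.7, 66.6]), 86.2, 199, np.float64(45.2)) [446.7 376.4]
lbar (0.006, 0.015) (array([516.3, 254.7]), array([ 98.7, 215.8]), 3.7, 556, np.float64(10.8)) [517.4 249.1]
bench z 0.001245346858438967
bench z 0.0013433712735483327
```

Emit:
{"op": "arm_command", "data": {"xyz": [[5,-46,0],[5,-46,0],[5,-46,0],[5,-46,0],[5,-46,0],[5,-46,0],[5,-46,0],[5,-46,0],[0,0,0],[0,0,0],[0,0,0]], "spin": [0,0,0,0,0,0,0,0,0,0,0]}}

```text
time: 2.35
tool_pos: [0.6061, 0.0029, 0.3412]
tool_rot: [3.141, 0.0, 3.141]
contact_force: [-0.4, -0.2, -0.1]
opening: 0.0919
grip_force: 0.0
```

Run:
```python
from h import *
import pickle
c=cam('wrist');save(c,'w2.png');pickle.dump(c,open('w2.pkl','wb'))
P=fcloud(c)
Q=slab(P,(.55,-.14),(.70,.14),.015,.035);print(rect(Q))
s=observe();print(s['time'],s['tool_pos'],s['tool_rot'])
```

```text
(array([619.8,  -3.1]), array([236.5,  81.3]), 84.3, 18280, np.float64(24.5))
2.4 [0.60611807 0.00319493 0.34111193] [ 3.14113757e+00  3.43104896e-04 -3.14111648e+00]
```

View pics/w2.png

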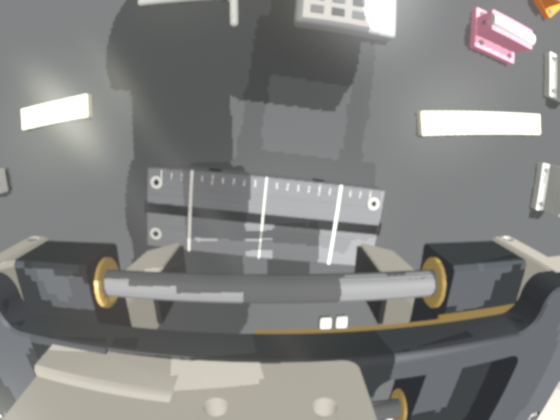

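Emit:
{"op": "arm_command", "data": {"xyz": [[-7,-46,0],[-7,-46,0],[-7,-46,0],[-7,-46,0],[-7,-46,0],[-7,-46,0],[-7,-46,0],[-7,-46,0],[0,0,0],[0,0,0],[0,0,0]], "spin": [0,0,0,0,0,0,0,0,0,0,0]}}

```text
time: 3.5
tool_pos: [0.5512, -0.3648, 0.3407]
tool_rot: [3.141, -0.0, -3.141]
contact_force: [0.3, 0.1, -0.0]
opening: 0.0919
grip_force: 0.0
```

Run:
```python
from h import *
import pickle
c=cam('wrist');save(c,'w3.png');pickle.dump(c,open('w3.pkl','wb'))
P=fcloud(c)
for k,lo,hi,zs in (('yoke',(.53,-.44),(.64,-.30),((.015,.036),(.033,.05))),('defl',(.38,-.42),(.47,-.33),((.007,.014),(.022,.034),(.036,.05)))):
    for z in zs:
        Q=slab(P,lo,hi,*z)
        if len(Q)>5: print(k,z,rect(Q), np.round(Q[:,:2].mean(0)*1e3,1))
s=observe();print(s['time'],s['tool_pos'],s['tool_rot'])
```

```text
yoke (0.015, 0.036) (array([ 578.7, -370.9]), array([30.6, 90.3]), 5.3, 2770, np.float64(27.4)) [ 576.4 -370.5]
yoke (0.033, 0.05) (array([ 579.2, -370.7]), array([24.1, 24.6]), 19.2, 530, np.float64(36.3)) [ 577.9 -370.7]
defl (0.007, 0.014) (array([ 420.7, -372.8]), array([44.5, 44.5]), 3.0, 1346, np.float64(9.5)) [ 420.8 -372.4]
defl (0.022, 0.034) (array([ 420.7, -373.1]), array([21.1, 21.1]), 43.7, 349, np.float64(32.3)) [ 422.  -372.8]
defl (0.036, 0.05) (array([ 420.8, -372.8]), array([8. , 7.6]), 47.3, 78, np.float64(41.3)) [ 421.1 -372.6]
3.55 [ 0.55130354 -0.36469164  0.34084974] [ 3.14098359e+00 -8.66750467e-05 -3.14090523e+00]
```

Run:
```python
from h import *
import pickle
c=pickle.load(open('w2.pkl','rb'));P=fcloud(c)
g=c['img'].min(-1).astype(np.uint8)
th=cv2.morphologyEx(g,cv2.MORPH_TOPHAT,np.ones((9,9),np.uint8))
m=((th>40)&(P[...,2]>.018)&(P[...,2]<.032)&(P[...,0]>.56)&(P[...,0]<.69)&(abs(P[...,1])<.13)).astype(np.uint8)
n,L,st,ce=cv2.connectedComponentsWithStats(m)
for i in range(1,n):
    if st[i,3]<20: continue
    v,u=np.where(L==i);R=np.array([fray(c,p,.025) for p in zip(u,v)])[:,:2]*1e3
    vx,vy,x0,y0=cv2.fitLine(R.astype(np.float32),cv2.DIST_HUBER,0,.01,.01).ravel()
    print(st[i],'ang',round(np.degrees(np.arctan(vy/vx)),2),'mid',x0.round(1),y0.round(1),'x range',R[:,0].min().round(1),R[:,0].max().round(1))
# bed top boundaries: near & far edges, per y column
Q=slab(P,(.55,-.14),(.70,.14),.018,.032)
for y in (-.1,-.08,-.05,-.03,0.02,.05,.08,.1):
    q=Q[abs(Q[:,1]-y)<.003,0]; print(y,q.min().round(4),q.max().round(4))
d=pickle.load(open('c0.pkl','rb'))['top'];Pt=cloud(d);g=d['img'].min(-1)
Q=slab(Pt,(.55,-.14),(.70,.14),.018,.032);print('top',rect(Q))
for y in (-.1,-.05,0.02,.05,.1):
    q=Q[abs(Q[:,1]-y)<.003,0]; print(y,q.min().round(4),q.max().round(4))
th=cv2.morphologyEx(g,cv2.MORPH_TOPHAT,np.ones((7,7),np.uint8))
m=((th>30)&(Pt[...,2]>.018)&(Pt[...,2]<.035)&(Pt[...,0]>.56)&(Pt[...,0]<.69)&(abs(Pt[...,1])<.13)).astype(np.uint8)
n,L,st,ce=cv2.connectedComponentsWithStats(m)
for i in range(1,n):
    if st[i,3]<12: continue
    v,u=np.where(L==i);R=np.array([ray(d,p,.025) for p in zip(u,v)])[:,:2]*1e3
    vx,vy,x0,y0=cv2.fitLine(R.astype(np.float32),cv2.DIST_HUBER,0,.01,.01).ravel()
    print(st[i],'ang',round(np.degrees(np.arctan(vy/vx)),2),'mid',x0.round(1),y0.round(1),'x range',R[:,0].min().round(1),R[:,0].max().round(1))
```

```text
[187 170   7  81 272] ang -5.74 mid 612.7 -72.7 x range 573.4 652.8
[245 177  29  81 415] ang -6.84 mid 620.9 -3.5 x range 580.7 659.4
[327 184  16  80 358] ang -5.87 mid 625.6 66.6 x range 586.8 666.5
-0.1 0.5698 0.6489
-0.08 0.5722 0.6528
-0.05 0.5751 0.6552
-0.03 0.5775 0.6569
0.02 0.5824 0.6626
0.05 0.5852 0.6655
0.08 0.588 0.6687
0.1 0.591 0.6462
top (array([621.,  -5.]), array([232.4,  82. ]), 84.1, 3069, np.float64(24.8))
-0.1 0.5712 0.6501
-0.05 0.5757 0.6554
0.02 0.5832 0.6637
0.05 0.5867 0.6668
0.1 0.5913 0.6711
[241 170   3  32  91] ang -4.71 mid 628.5 64.5 x range 589.7 667.2
[299 171   3  32  94] ang -5.9 mid 613.1 -74.7 x range 574.5 652.2
[270 177   2  25  36] ang -5.18 mid 618.2 -4.9 x range 583.4 643.2
```

Run:
```python
from h import *
import pickle
for f,ty,tx in (('w1',.3700,.5654),('w2',.0030,.6061),('w3',-.3647,.5512)):
    c=pickle.load(open(f+'.pkl','rb'));P=fcloud(c);
    for a,b in((.155,.175),(.175,.195),(.195,.22)):
        Q=slab(P,(tx-.06,ty-.1),(tx+.06,ty+.1),a,b)-[tx,ty,0];
        if len(Q)<10:continue
        q=Q[:,1];l,r=Q[q<0],Q[q>0]
        print(f,a,len(l),len(r),[np.round(np.percentile(z[:,1],[2,50,98])*1e3,1) for z in(l,r)],[np.round(np.percentile(z[:,0],[2,50,98])*1e3,1) for z in(l,r)],'mid',np.round((np.percentile(l[:,1],98)+np.percentile(r[:,1],2))*500,1))
```

```text
w1 0.155 346 355 [array([-58.1, -46.3, -44.8]), array([46.3, 47.6, 59.7])] [array([-11.5,  -9.7,   3.2]), array([-11.2,  -9.5,   3.2])] mid 0.8
w1 0.175 729 733 [array([-61.7, -50.3, -44.9]), array([46.2, 51.9, 63.1])] [array([-11.6, -10.8,   6.7]), array([-11.4, -10.7,   7.6])] mid 0.7
w1 0.195 786 716 [array([-60.9, -47.4, -44.9]), array([46.2, 48.7, 62.4])] [array([-11.4,   1.1,   9.5]), array([-11.1,   1. ,   9.2])] mid 0.7
w2 0.155 329 336 [array([-57.6, -46. , -44.5]), array([46.4, 47.4, 58.6])] [array([-11.4,  -9.5,   3.3]), array([-11.4,  -9.5,   3.2])] mid 1.0
w2 0.175 733 732 [array([-61.4, -50.2, -44.7]), array([46.4, 52.1, 63.2])] [array([-11.5, -10.8,   7.1]), array([-11.5, -10.8,   7. ])] mid 0.8
w2 0.195 779 721 [array([-60.6, -47.2, -44.7]), array([46.4, 48.9, 62.3])] [array([-11.3,   1.4,   9.5]), array([-11.3,   0.8,   9.1])] mid 0.9
w3 0.155 354 343 [array([-58.2, -45.9, -44.5]), array([46.5, 47.4, 58.7])] [array([-11.4,  -9.6,   3.3]), array([-11.4,  -9.4,   3.4])] mid 1.0
w3 0.175 742 744 [array([-61.6, -50.7, -44.7]), array([46.4, 52. , 63.2])] [array([-11.4, -10.7,   6.8]), array([-11.5, -10.8,   7.2])] mid 0.8
w3 0.195 766 726 [array([-59.8, -47.2, -44.7]), array([46.4, 48.9, 62.1])] [array([-11.3,   1.5,   9.6]), array([-11.4,   0.8,   9.1])] mid 0.9
```

Emit:
{"op": "arm_command", "data": {"xyz": [[2,46,0],[2,46,0],[2,46,0],[2,46,0],[2,46,0],[2,46,0],[2,46,0],[2,46,0],[2,46,0],[2,46,0],[2,46,0],[2,46,0],[2,46,0],[2,46,0],[2,46,0],[4,44,0],[0,0,-20],[0,0,-30],[0,0,-30],[0,0,-20]], "spin": [0,0,0,0,0,0,0,0,0,0,0,0,0,0,-1,-1.5,0,0,0,0]}}

```text
time: 5.55
tool_pos: [0.5824, 0.3689, 0.2387]
tool_rot: [-3.14, -0.002, 3.099]
contact_force: [0.7, -0.9, 0.1]
opening: 0.0918
grip_force: 0.0
```

Emit:
{"op": "arm_command", "data": {"xyz": [[0,0,-30],[0,0,-17],[0,0,0],[0,0,0]], "spin": [0,0,0,0]}}

```text
time: 5.95
tool_pos: [0.5837, 0.3684, 0.1944]
tool_rot: [3.141, 0.0, 3.098]
contact_force: [-0.9, 0.7, 0.1]
opening: 0.0917
grip_force: 0.0
```

Emit:
{"op": "arm_command", "data": {"xyz": [[0,0,0],[0,0,0],[0,0,0],[0,0,0],[0,0,0],[0,0,0],[0,0,0],[0,0,0]], "spin": [0,0,0,0,0,0,0,0], "jaw": -1, "squeeze": 40}}

```text
time: 6.75
tool_pos: [0.5845, 0.3672, 0.1937]
tool_rot: [3.142, -0.0, 3.096]
contact_force: [-0.3, 0.1, 0.2]
opening: 0.0325
grip_force: 0.0
```

Emit:
{"op": "arm_command", "data": {"xyz": [[0,0,0],[0,0,0],[0,0,0],[0,0,0],[0,0,10],[0,0,30],[0,0,30],[0,0,10],[0,0,0],[0,0,0]], "spin": [0,0,0,0,0,0,0,0,0,0]}}

```text
time: 7.75
tool_pos: [0.5839, 0.3669, 0.2721]
tool_rot: [-3.14, -0.003, 3.096]
contact_force: [-1.0, -0.6, -7.1]
opening: 0.024
grip_force: 40.0
```

Run:
```python
from h import *
import pickle
c=cam('wrist');save(c,'w4.png');pickle.dump(c,open('w4.pkl','wb'))
s=observe();t=s['tool_pos'];print(t,s['tool_rot'])
P=fcloud(c)
for a in (.058,.062,.066,.07,):
    Q=slab(P,t[:2]-.05,t[:2]+.05,t[2]-.193+a-.002,t[2]-.193+a+.002)
    if len(Q)>20: print(a,rect(Q),Q.min(0).round(4),Q.max(0).round(4))
Q=slab(P,t[:2]-.05,t[:2]+.05,t[2]-.193+.008,t[2]-.193+.016)
if len(Q)>20: print('foot',rect(Q))
```

```text
[0.58387567 0.36685327 0.27152846] [-3.1396813  -0.00349811  3.09600784]
0.058 (array([573.6, 368.4]), array([27.1, 38.5]), 87.6, 249, np.float64(136.8)) [0.5544 0.3542 0.1346] [0.5933 0.3813 0.1385]
0.062 (array([573.7, 368. ]), array([29. , 38.3]), 87.4, 1760, np.float64(141.6)) [0.5543 0.3529 0.1386] [0.5935 0.3819 0.1425]
0.066 (array([572.5, 367.9]), array([28.9, 35.7]), 87.9, 365, np.float64(142.9)) [0.5546 0.353  0.1425] [0.5909 0.382  0.1465]
0.07 (array([581.8, 367.6]), array([28.9, 12.8]), 87.7, 71, np.float64(148.5)) [0.5748 0.3532 0.1465] [0.5888 0.3821 0.1504]
foot (array([564.6, 368.3]), array([50.3, 24.1]), 87.2, 1841, np.float64(90.0))
```

View pics/w4.png

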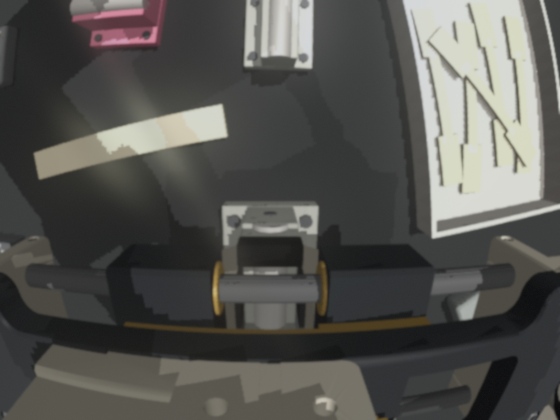

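Held guide support at (270,270), squarely between the pads, and the lift is clean. Moving it to the left line.

Emit:
{"op": "arm_command", "data": {"xyz": [[5,-38,0],[5,-38,0],[5,-38,0],[5,-38,0],[5,-38,0],[5,-38,0],[5,-38,0],[8.3,-35.8,0],[0,0,-20],[0,0,-20],[0,0,-4],[0,0,0],[0,0,0]], "spin": [0,-1,-1,-1,0,0,0,0,0,0,0,0,0]}}

```text
time: 9.1
tool_pos: [0.6279, 0.0657, 0.2301]
tool_rot: [3.142, 0.0, 3.044]
contact_force: [0.4, 0.7, -5.4]
opening: 0.024
grip_force: 40.0
```

Emit:
{"op": "arm_command", "data": {"xyz": [[-0.6,-0.6,-7],[0,0,-3],[0,0,-1],[0,0,0],[0,0,0]], "spin": [0,0,0,0,0]}}

```text
time: 9.6
tool_pos: [0.6272, 0.0648, 0.2189]
tool_rot: [3.141, 0.001, 3.044]
contact_force: [0.3, -0.7, -6.1]
opening: 0.0234
grip_force: 40.0
```

Emit:
{"op": "arm_command", "data": {"xyz": [[0,0,-0.5],[0,0,-0.5],[0,0,0]], "spin": [0,0,0]}}

```text
time: 9.9
tool_pos: [0.6272, 0.0648, 0.2187]
tool_rot: [3.141, 0.001, 3.044]
contact_force: [-1.9, -0.0, 4.2]
opening: 0.0237
grip_force: 40.0
```

Emit:
{"op": "arm_command", "data": {"xyz": [[0,0,0],[0,0,0],[0,0,0],[0,0,0],[0,0,0],[0,0,20],[0,0,40],[0,0,40],[0,0,22],[0,0,0],[0,0,0],[0,0,0]], "spin": [0,0,0,0,0,0,0,0,0,0,0,0], "jaw": 1}}

```text
time: 11.1
tool_pos: [0.6268, 0.0648, 0.3381]
tool_rot: [-3.141, -0.003, 3.044]
contact_force: [0.0, 0.6, -0.7]
opening: 0.0916
grip_force: 0.0
```

```bash
cat > chk.py <<'E'
from h import *
import pickle,sys
def lines(c,P):
    g=c['img'].min(-1).astype(np.uint8)
    th=cv2.morphologyEx(g,cv2.MORPH_TOPHAT,np.ones((9,9),np.uint8))
    m=((th>40)&(P[...,2]>.018)&(P[...,2]<.032)&(P[...,0]>.56)&(P[...,0]<.69)&(abs(P[...,1])<.13)).astype(np.uint8)
    n,L,st,ce=cv2.connectedComponentsWithStats(m)
    for i in range(1,n):
        if st[i,3]<8 or st[i,4]<20: continue
        v,u=np.where(L==i);R=np.array([fray(c,p,.025) for p in zip(u,v)])[:,:2]*1e3
        vx,vy,x0,y0=cv2.fitLine(R.astype(np.float32),cv2.DIST_HUBER,0,.01,.01).ravel()
        if abs(vy/vx)<.4: print('line ang',round(np.degrees(np.arctan(vy/vx)),2),'at',x0.round(1),y0.round(1),'x',R[:,0].min().round(1),R[:,0].max().round(1))
    for y in (-.1,-.05,-.02,0.02,.1):
        q=slab(P,(.55,y-.003),(.70,y+.003),.018,.032)[:,0]
        if len(q):print('bed edge at y',y,q.min().round(4),q.max().round(4))
E
python3 - <<'E'
from chk import *
c=cam('wrist');save(c,'w5.png');pickle.dump(c,open('w5.pkl','wb'))
s=observe();t=s['tool_pos'];print(s['time'],t,s['tool_rot'])
P=fcloud(c);lines(c,P)
for z in ((.034,.042),(.055,.095),(.082,.095)):
    print(z,rect(slab(P,(.57,.02),(.68,.12),*z)))
E
```

```text
11.15 [0.62685488 0.06479138 0.33798432] [-3.14144814e+00 -3.06384994e-03  3.04362029e+00]
line ang -5.88 at 592.2 70.2 x 586.6 597.6
line ang -6.64 at 589.4 0.1 x 581.6 600.2
line ang -5.87 at 612.5 -72.6 x 573.3 652.5
line ang -4.49 at 622.7 -3.3 x 616.3 629.8
line ang 4.37 at 650.9 -4.7 x 635.7 659.9
bed edge at y -0.1 0.5698 0.6504
bed edge at y -0.05 0.5748 0.6548
bed edge at y -0.02 0.5781 0.6582
bed edge at y 0.02 0.5822 0.6617
bed edge at y 0.1 0.591 0.6709
(0.034, 0.042) (array([627. ,  65.9]), array([49.7, 59.5]), 84.4, 1612, np.float64(36.5))
(0.055, 0.095) (array([626. ,  66.1]), array([24.5, 57.9]), 84.1, 2551, np.float64(74.0))
(0.082, 0.095) (array([626.8,  66.2]), array([24.5, 56.3]), 83.7, 926, np.float64(88.4))
```

View pics/w5.png

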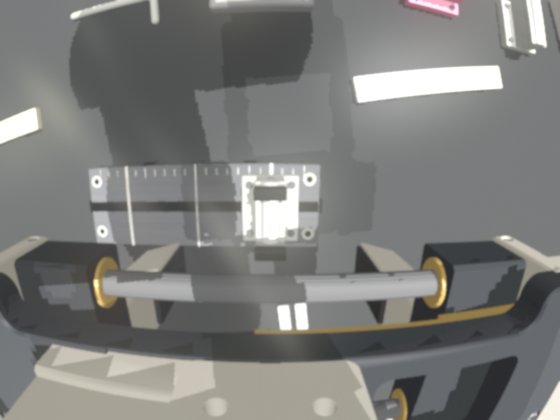

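The guide support stands on the left line, 0.7 mm off at most and square (84.1° against 84.2°). Next is the plain support.

Emit:
{"op": "arm_command", "data": {"xyz": [[-24,39,0],[-24,39,0],[-24,39,0],[-24,39,0],[-24,39,0],[-24,39,0],[-24,39,0],[-20.6,41.8,0],[0,0,-30],[0,0,-30],[0,0,-30],[0,0,-30],[0,0,-15],[0,0,-9],[0,0,0],[0,0,0]], "spin": [0.9,0.9,0,0,0,0,0,0,0,0,0,0,0,0,0,0]}}

```text
time: 12.75
tool_pos: [0.4387, 0.3797, 0.196]
tool_rot: [3.141, 0.0, 3.075]
contact_force: [0.3, 0.3, -0.3]
opening: 0.0917
grip_force: 0.0
```

Emit:
{"op": "arm_command", "data": {"xyz": [[-0.4,0,-2],[0,0,0],[0,0,0],[0,0,0],[0,0,0],[0,0,0],[0,0,0],[0,0,0],[0,0,0],[0,0,0],[0,0,0],[0,0,0],[0,0,0]], "spin": [0,0,0,0,0,0,0,0,0,0,0,0,0], "jaw": -1}}

```text
time: 14.05
tool_pos: [0.4381, 0.3796, 0.1937]
tool_rot: [3.141, -0.0, 3.075]
contact_force: [0.3, 0.8, -0.6]
opening: 0.0237
grip_force: 40.0
```

Emit:
{"op": "arm_command", "data": {"xyz": [[0,0,30],[0,0,40],[0,0,40],[15,-38,0],[15,-38,0],[15,-38,0],[15,-38,0],[15,-38,0],[15,-38,0],[15,-38,0],[15,-38,0],[15,-38,0],[15,-38,0],[15,-38,0],[10,-35.3,0],[0,0,-25],[0,0,-30],[0,0,-18],[0,0,0],[0,0,0]], "spin": [0,0,0,0,0,0,-1,-0.9,0,0,0,0,0,0,0,0,0,0,0,0]}}

```text
time: 16.05
tool_pos: [0.6131, -0.0736, 0.2303]
tool_rot: [3.141, -0.002, 3.042]
contact_force: [0.7, -0.1, -5.3]
opening: 0.0236
grip_force: 40.0
```

Emit:
{"op": "arm_command", "data": {"xyz": [[0,0,-7],[0,0,-3],[0,0,-1],[0,0,-0.7],[0,0,0],[0,0,0]], "spin": [0,0,0,0,0,0]}}

```text
time: 16.65
tool_pos: [0.6132, -0.0737, 0.2193]
tool_rot: [3.142, 0.0, 3.042]
contact_force: [-0.0, -0.0, -7.2]
opening: 0.0236
grip_force: 40.0
```

Emit:
{"op": "arm_command", "data": {"xyz": [[0,0,-0.7],[0,0,-0.5],[0,0,0]], "spin": [0,0,0]}}

```text
time: 16.95
tool_pos: [0.6132, -0.0737, 0.2187]
tool_rot: [-3.142, 0.001, 3.042]
contact_force: [-2.7, 0.2, 3.0]
opening: 0.0239
grip_force: 40.0
```

Emit:
{"op": "arm_command", "data": {"xyz": [[0,0,0],[0,0,0],[0,0,0],[0,0,0],[0,0,0],[0,0,20],[0,0,40],[0,0,40],[0,0,22],[0,0,0],[0,0,0],[0,0,0]], "spin": [0,0,0,0,0,0,0,0,0,0,0,0], "jaw": 1}}

```text
time: 18.15
tool_pos: [0.6128, -0.0736, 0.3382]
tool_rot: [3.141, -0.003, 3.042]
contact_force: [-0.5, -0.3, 0.3]
opening: 0.0917
grip_force: 0.0
```

Run:
```python
from chk import *
c=cam('wrist');save(c,'w6.png');pickle.dump(c,open('w6.pkl','wb'))
s=observe();t=s['tool_pos'];print(s['time'],t,s['tool_rot'])
P=fcloud(c);lines(c,P)
for z in ((.034,.042),(.055,.095),(.07,.095)):
    print('B',rect(slab(P,(.56,-.12),(.67,-.02),*z)), 'A',rect(slab(P,(.57,.02),(.68,.12),*z)))
```

```text
18.2 [ 0.61283952 -0.07363831  0.33809602] [ 3.14106250e+00 -3.08033737e-03  3.04190473e+00]
line ang -5.5 at 578.2 -68.8 x 572.5 583.5
line ang -5.83 at 618.2 -3.0 x 580.4 659.9
line ang -5.7 at 592.4 70.0 x 587.9 597.7
bed edge at y -0.1 0.5703 0.65
bed edge at y -0.05 0.5755 0.6546
bed edge at y -0.02 0.5783 0.6579
bed edge at y 0.02 0.5824 0.6613
bed edge at y 0.1 0.5906 0.6657
B (array([613.1, -72.5]), array([49.7, 59.8]), 84.3, 1654, np.float64(36.5)) A (array([626.9,  65.4]), array([50.5, 60.4]), 85.2, 1031, np.float64(36.6))
B (array([613. , -72.5]), array([23.9, 59.9]), 83.7, 2273, np.float64(70.9)) A (array([626.3,  65.2]), array([25.1, 59.9]), 84.5, 2081, np.float64(71.8))
B (array([612.8, -73.6]), array([22.1, 59.8]), 87.5, 1254, np.float64(73.2)) A (array([625.8,  65.1]), array([25. , 58.4]), 84.1, 1201, np.float64(74.4))
```

Plain support is 0.2 mm off its line and square. Next is the deflectometer.

Emit:
{"op": "arm_command", "data": {"xyz": [[-24,-38,0],[-24,-38,0],[-24,-38,0],[-24,-38,0],[-24,-38,0],[-24,-38,0],[-24,-38,0],[-23.7,-34.4,0],[0,0,-30],[0,0,-30],[0,0,-30],[0,0,-30],[0,0,-15],[0,0,-9],[0,0,0],[0,0,0]], "spin": [1,2,2,2,1.7,0,0,0,0,0,0,0,0,0,0,0]}}

```text
time: 19.8
tool_pos: [0.4216, -0.3742, 0.1961]
tool_rot: [-3.141, 0.0, -3.089]
contact_force: [-0.4, -0.1, 0.1]
opening: 0.0918
grip_force: 0.0
```

Emit:
{"op": "arm_command", "data": {"xyz": [[-0.3,0,-4],[0,0,-1.5],[0,0,0],[0,0,0],[0,0,0],[0,0,0],[0,0,0],[0,0,0],[0,0,0],[0,0,0],[0,0,0],[0,0,0],[0,0,0],[0,0,0],[0,0,0]], "spin": [0,0,0,0,0,0,0,0,0,0,0,0,0,0,0], "jaw": -1, "squeeze": 25}}

```text
time: 21.3
tool_pos: [0.4211, -0.3741, 0.1903]
tool_rot: [3.142, 0.0, -3.089]
contact_force: [-0.3, 0.9, -0.8]
opening: 0.0206
grip_force: 25.0
```

Emit:
{"op": "arm_command", "data": {"xyz": [[0,0,30],[0,0,40],[0,0,40],[20,37,0],[20,37,0],[20,37,0],[20,37,0],[20,37,0],[20,37,0],[20,37,0],[20,37,0],[20,37,0],[19.1,37,0],[0,0,0],[0,0,-25],[0,0,-30],[0,0,-18],[0,0,0],[0,0,0]], "spin": [0,0,0,-1,-2,-2,-2,-1.7,0,0,0,0,0,0,0,0,0,0,0]}}

```text
time: 23.2
tool_pos: [0.6202, -0.0046, 0.2275]
tool_rot: [3.142, -0.0, 3.041]
contact_force: [-0.4, 0.3, -1.0]
opening: 0.0213
grip_force: 25.0
```

Emit:
{"op": "arm_command", "data": {"xyz": [[0,0.4,-7],[0,0,-3],[0,0,-1],[0,0,-0.8],[0,0,0],[0,0,0]], "spin": [0,0,0,0,0,0]}}

```text
time: 23.8
tool_pos: [0.6203, -0.0037, 0.2158]
tool_rot: [3.142, 0.0, 3.042]
contact_force: [0.2, -0.5, -1.8]
opening: 0.0206
grip_force: 25.0
```

Emit:
{"op": "arm_command", "data": {"xyz": [[0,0,-0.7],[0,0,-0.5],[0,0,0]], "spin": [0,0,0]}}

```text
time: 24.1
tool_pos: [0.6203, -0.0037, 0.2153]
tool_rot: [3.142, 0.001, 3.042]
contact_force: [-2.4, 0.9, 4.9]
opening: 0.0211
grip_force: 25.0
```

Emit:
{"op": "arm_command", "data": {"xyz": [[0,0,0],[0,0,0],[0,0,0],[0,0,0],[0,0,10],[0,0,40],[0,0,40],[0,0,34],[0,0,0],[0,0,0],[0,0,0]], "spin": [0,0,0,0,0,0,0,0,0,0,0], "jaw": -0.13}}

```text
time: 25.2
tool_pos: [0.6199, -0.0036, 0.3374]
tool_rot: [3.141, -0.002, 3.042]
contact_force: [-0.4, 0.5, -0.9]
opening: 0.04
grip_force: 0.0
```

Run:
```python
from chk import *
c=cam('wrist');save(c,'w7.png');pickle.dump(c,open('w7.pkl','wb'))
s=observe();t=s['tool_pos'];print(s['time'],t,s['tool_rot'],s['opening'])
P=fcloud(c);lines(c,P)
for z in ((.034,.042),(.055,.078)):
    print('B',rect(slab(P,(.56,-.12),(.67,-.02),*z)), 'A',rect(slab(P,(.57,.02),(.68,.12),*z)))
for z in ((.033,.039),(.045,.06),(.062,.075)): print('D',rect(slab(P,(.59,-.03),(.65,.025),*z)))
for z in ((.066,.08),): print('rollers',rect(slab(P,(.56,-.12),(.67,-.02),*z)))
# long bar
m=cv2.inRange(c['img'],(150,150,110),(255,255,255));n,L,st,ce=cv2.connectedComponentsWithStats(m)
for i in range(1,n):
    if st[i,4]>300:
        v,u=np.where(L==i);R=np.array([fray(c,p,.010) for p in zip(u,v)]);print(st[i],rect(R),np.nanmedian(P[v,u,2]).round(4))
```

```text
25.25 [ 0.61987947 -0.0036608   0.33700267] [ 3.14139732e+00 -2.70858295e-03  3.04188941e+00] 0.039918232191138554
line ang -5.59 at 588.3 -0.2 x 579.7 597.0
line ang -1.75 at 592.2 70.0 x 586.6 597.8
line ang -8.05 at 578.4 -69.3 x 573.6 583.0
line ang -20.27 at 635.2 -113.0 x 630.1 640.7
line ang 17.62 at 656.8 101.1 x 651.0 662.9
line ang -5.75 at 656.5 -7.1 x 648.1 659.3
bed edge at y -0.1 0.5695 0.6472
bed edge at y -0.05 0.575 0.6546
bed edge at y -0.02 0.5784 0.6575
bed edge at y 0.02 0.5827 0.663
bed edge at y 0.1 0.5902 0.6699
B (array([614.4, -58.2]), array([79.4, 60.9]), 84.3, 1388, np.float64(36.4)) A (array([625.7,  55.1]), array([72.8, 60.1]), 85.1, 1233, np.float64(36.6))
B (array([612.4, -72.3]), array([24.7, 60.8]), 84.4, 2094, np.float64(70.2)) A (array([626.3,  65.7]), array([24.6, 59.8]), 84.6, 1732, np.float64(70.3))
D (array([619.3,  -2.4]), array([43.6, 42.7]), 84.4, 1513, np.float64(34.4))
D (array([619.4,  -2.4]), array([21.7, 21.5]), 6.0, 480, np.float64(57.4))
D (array([619.5,  -2.9]), array([7.3, 8.5]), 83.9, 92, np.float64(66.1))
rollers (array([612.5, -7
[... 963 characters left out ...]
), array([163.9,  25.4]), 68.7, 796, np.float64(10.0)) 0.2442
[313 244  31  29 615] (array([684.6,  51. ]), array([33.1, 31.2]), 82.9, 615, np.float64(10.0)) 0.1794
[456 270  30  22 450] (array([739.6, 231.1]), array([40.6, 27.2]), 84.4, 450, np.float64(10.0)) 0.2418
[330 279  22  22 380] (array([723.1,  63.8]), array([26.9, 23.2]), 0.1, 380, np.float64(10.0)) 0.2419
[    0   344   376    76 21097] (array([ 891.7, -270.8]), array([211.9, 763.3]), 5.8, 21097, np.float64(10.0)) 0.273
[536 381  24  39 490] (array([1139.5,  560.6]), array([209.5,  68.9]), 30.0, 490, np.float64(10.0)) -0.2529
[414 405  51  15 530] (array([986.2, 241.8]), array([113.9,  34.9]), 67.0, 530, np.float64(10.0)) -0.4422
```

View pics/w7.png

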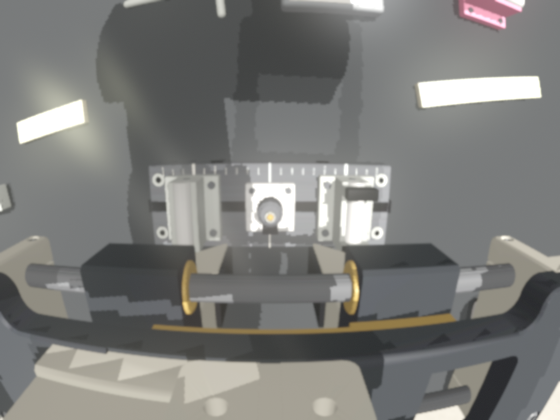

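All three are in place: deflectometer at (270,212), plain support at (190,210) and guide at (347,208). The deflectometer is within 0.6 mm of the mid line. Now over the long bar, turned to grip across its width.

Emit:
{"op": "arm_command", "data": {"xyz": [[-12,28,0],[-12,28,0],[-12,28,0],[-12,28,0],[-12,28,0],[-12,28,0],[-12,28,0],[-12,28,0],[-9,30,0],[0,0,0],[0,0,0],[0,0,0]], "spin": [-8.5,-8.5,-8.5,-8.5,-8.5,-8.5,-8.5,-8.5,-8.5,0,0,0], "jaw": 0.4}}

```text
time: 26.45
tool_pos: [0.5155, 0.2497, 0.3376]
tool_rot: [-3.14, 0.001, 1.708]
contact_force: [-0.8, -0.1, 0.3]
opening: 0.0639
grip_force: 0.0
```

Run:
```python
from chk import *
c=cam('wrist');save(c,'w8.png');pickle.dump(c,open('w8.pkl','wb'))
s=observe();t=s['tool_pos'];print(s['time'],t,s['tool_rot'],s['opening'],s['qpos'][5])
P=fcloud(c);Q=slab(P,(.45,.12),(.57,.37),.006,.015);
m=cv2.inRange(c['img'],(120,120,90),(255,255,255));n,L,st,ce=cv2.connectedComponentsWithStats(m)
for i in range(1,n):
    v,u=np.where(L==i)
    if st[i,4]>1000:
        R=np.array([fray(c,p,.010) for p in zip(u,v)]);print(st[i],rect(R),np.nanmedian(P[v,u,2]).round(4))
        if abs(np.nanmedian(P[v,u,2])-.0095)<.002: print('cloud',rect(P[L==i]))
```

```text
26.5 [0.51557772 0.24943631 0.33778428] [-3.14067346e+00  4.59496594e-04  1.70697612e+00] 0.06392589365998697 0.18082633387918293
[  61   28   41   60 1243] (array([293.3, 381.2]), array([27.6, 74. ]), 39.9, 1243, np.float64(10.0)) 0.0464
[  488    38    72   234 11449] (array([827.2, 341. ]), array([155.3, 322.9]), 17.4, 11449, np.float64(10.0)) 0.0589
[ 255  109   33  166 4660] (array([514. , 255.7]), array([ 28.5, 166.4]), 5.8, 4660, np.float64(10.0)) 0.0093
cloud (array([nan, nan]), array([nan,  0.]), nan, 4660, np.float64(nan))
[ 136  142   39   77 2031] (array([397.3, 254.4]), array([77.1, 30.7]), 80.6, 2031, np.float64(10.0)) 0.0447
[ 147  280  246   21 4292] (array([527.9, 152.3]), array([274.9,  22.2]), 7.9, 4292, np.float64(10.0)) 0.2421
[    2   345   372    75 17029] (array([319., -79.]), array([756.3, 209.9]), 19.5, 17029, np.float64(10.0)) 0.2737
```

View pics/w8.png

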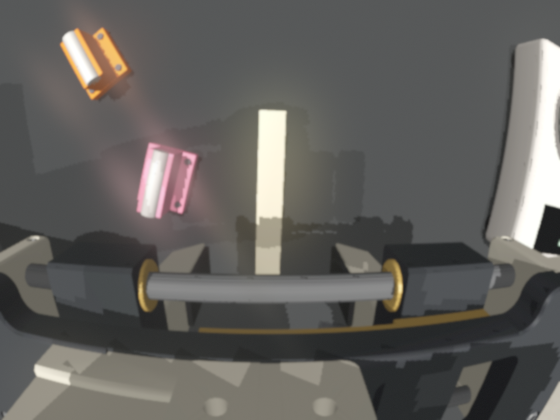

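The wrist view is centred on the long bar at (270,190), with its +y end at row 110. The pink (165,180) and orange (97,62) look-alikes are clear of the gripper.

Run:
```python
from h import *
import pickle
for f,(x0,x1,y0,y1) in (('w1',(.45,.57,.14,.36)),('w7',(.45,.57,.14,.36)),('w8',(.45,.57,.14,.36))):
    c=pickle.load(open(f+'.pkl','rb'));P=fcloud(c);g=c['img'].min(-1)
    m=((g>100)&(P[...,0]>x0)&(P[...,0]<x1)&(P[...,1]>y0)&(P[...,1]<y1)&(P[...,2]>.004)&(P[...,2]<.02)).astype(np.uint8)
    n,L,st,ce=cv2.connectedComponentsWithStats(m);i=1+st[1:,4].argmax();v,u=np.where(L==i)
    R=np.array([fray(c,p,.010) for p in zip(u,v)]);vx,vy,a,b=cv2.fitLine((R[:,:2]*1e3).astype(np.float32),cv2.DIST_HUBER,0,.01,.01).ravel()
    d=np.array([vx,vy])*np.sign(vy);s=(R[:,:2]*1e3-[a,b])@d
    e=np.array([a,b])+d*s.max();print(f,rect(R),'yaw',np.degrees(np.arctan2(-d[0],d[1])).round(2),'+y end',e.round(1),'-> centre',(e-90*d).round(1),'z',np.median(P[v,u,2]).round(4))
```

```text
w1 (array([514.6, 248.6]), array([ 25.7, 179.4]), 6.1, 3945, np.float64(10.0)) yaw 5.95 +y end [505.3 337.9] -> centre [514.6 248.4] z 0.0094
w7 (array([515. , 245.7]), array([ 25.5, 182.4]), 6.0, 2728, np.float64(10.0)) yaw 5.99 +y end [505.5 336.4] -> centre [514.9 246.8] z 0.0096
w8 (array([514.1, 255.7]), array([ 25.5, 164.1]), 6.0, 4183, np.float64(10.0)) yaw 5.96 +y end [505.3 337.3] -> centre [514.7 247.8] z 0.0094
```

Emit:
{"op": "arm_command", "data": {"xyz": [[-0.3,-2.4,-20],[0,0,-35],[0,0,-35],[0,0,-30],[0,0,-18],[0,0,-8],[0,0,-4],[0,0,0],[0,0,0]], "spin": [-1.8,0,0,0,0,0,0,0,0]}}

```text
time: 27.4
tool_pos: [0.5154, 0.2479, 0.1894]
tool_rot: [3.14, -0.0, 1.675]
contact_force: [-0.5, 0.5, 0.9]
opening: 0.0643
grip_force: 0.0
```

Emit:
{"op": "arm_command", "data": {"xyz": [[0,-0.6,-5],[0,0,-3],[0,0,-0.5],[0,0,0],[0,0,0],[0,0,0],[0,0,0],[0,0,0],[0,0,0],[0,0,0],[0,0,0],[0,0,0]], "spin": [0,0,0,0,0,0,0,0,0,0,0,0], "jaw": -1}}

```text
time: 28.6
tool_pos: [0.515, 0.2474, 0.1799]
tool_rot: [3.141, -0.0, 1.675]
contact_force: [-0.6, 0.6, 1.1]
opening: 0.0245
grip_force: 25.0
```

Emit:
{"op": "arm_command", "data": {"xyz": [[0,0,30],[0,0,40],[0,0,40],[0,0,10],[15,-36,0],[15,-36,0],[15,-36,0],[15,-36,0],[15,-36,0],[15,-36,0],[15.5,-35,0],[0,0,0],[0,0,-15],[0,0,-10],[0,0,0],[0,0,0]], "spin": [0,0,0,0,-3,-3,-3,-2.7,0,0,0,0,0,0,0,0]}}

```text
time: 30.2
tool_pos: [0.6203, -0.0031, 0.2745]
tool_rot: [-3.141, -0.0, 1.472]
contact_force: [-0.2, -0.2, -0.5]
opening: 0.0246
grip_force: 25.0
```

Run:
```python
from chk import *
c=cam('wrist');save(c,'w9.png');pickle.dump(c,open('w9.pkl','wb'))
s=observe();t=s['tool_pos'];print(s['time'],t,s['tool_rot'],s['opening'])
P=fcloud(c);zb=t[2]-.1799+.010;print(zb)
Q=slab(P,(.58,.012),(.66,.13),zb-.0025,zb+.006);print('bar',rect(Q),'end y',Q[:,1].max())
for lo,hi in ((.02,.04),(.09,.1)):
    q=Q[(Q[:,1]>lo)&(Q[:,1]<hi)];
    if len(q):print(lo,q[:,0].min(),q[:,0].max())
print('ears',rect(slab(P,(.57,.03),(.68,.12),.082,.093)))
```

```text
30.25 [ 0.62043439 -0.00315383  0.27500188] [ 3.14149483e+00 -1.61430161e-05  1.47188367e+00] 0.024347165808899007
0.10510187652485752
bar (array([625.2,  48.8]), array([75.8, 25.3]), 84.7, 8202, np.float64(104.0)) end y 0.08754265864181716
0.02 0.6103060113172974 0.636535237552396
ears (array([627. ,  65.8]), array([23.9, 56.8]), 84.3, 1808, np.float64(88.6))
```

View pics/w9.png

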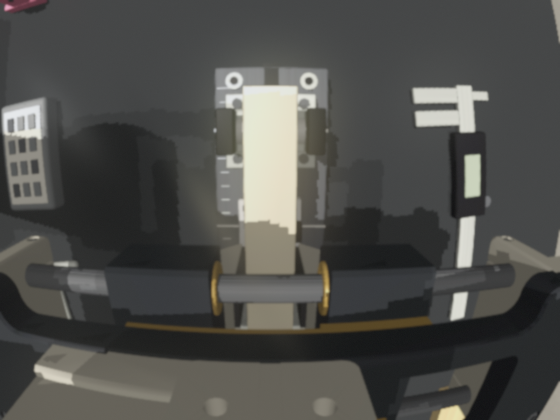

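The bar (270,160) hangs midway between the black ears (228,130) and (315,130). Its computed centre is (619.9,−3.0), against the bed's (619.9,−3.1). Lowering.

Emit:
{"op": "arm_command", "data": {"xyz": [[0,0,-10],[0,0,-5],[0,0,-2.5],[0,0,-1],[0,0,0],[0,0,0]], "spin": [0,0,0,0,0,0]}}

```text
time: 30.85
tool_pos: [0.6205, -0.0037, 0.2565]
tool_rot: [3.141, 0.0, 1.471]
contact_force: [-0.7, -0.1, -1.0]
opening: 0.0247
grip_force: 25.0
```

Emit:
{"op": "arm_command", "data": {"xyz": [[0,0,-1],[0,0,-0.7],[0,0,0],[0,0,0]], "spin": [0,0,0,0]}}

```text
time: 31.25
tool_pos: [0.6205, -0.0037, 0.2549]
tool_rot: [3.141, 0.0, 1.471]
contact_force: [-1.1, 0.3, 0.7]
opening: 0.0242
grip_force: 25.0
```

Emit:
{"op": "arm_command", "data": {"xyz": [[0,0,-0.4],[0,0,0],[0,0,0],[0,0,0],[0,0,0],[0,0,10],[0,0,30],[0,0,40],[0,0,10],[0,0,0],[0,0,0],[0,0,0]], "spin": [0,0,0,0,0,0,0,0,0,0,0,0], "jaw": 0.4}}

```text
time: 32.45
tool_pos: [0.62, -0.0037, 0.3425]
tool_rot: [-3.138, -0.0, 1.471]
contact_force: [-1.0, -0.8, -0.4]
opening: 0.0644
grip_force: 0.0
```

Run:
```python
from chk import *
c=cam('wrist');pickle.dump(c,open('w10.pkl','wb'))
s=observe();t=s['tool_pos'];print(s['time'],t,s['tool_rot'],s['opening'])
P=fcloud(c)
Q=slab(P,(.58,-.03),(.66,.13),.082,.0875);g=c['img'].min(-1)
m=(g>100)&(P[...,2]>.08)&(P[...,2]<.095)&(abs(P[...,0]-.62)<.06)&(P[...,1]>-.12)&(P[...,1]<.12)
n,L,st,ce=cv2.connectedComponentsWithStats(m.astype(np.uint8));i=1+st[1:,4].argmax();R=P[L==i];r=rect(R);print('bar',r,R[:,1].min(),R[:,1].max())
for y0 in (.0,.02,.04,.06,.075):
    q=R[abs(R[:,1]-y0)<.005]
    if len(q): print(y0,q[:,0].min().round(4),q[:,0].max().round(4),np.median(q[:,2]).round(4))
print('ears',rect(slab(P,(.57,.03),(.68,.12),.0875,.095)))
```

```text
32.5 [ 0.62013003 -0.00366699  0.34251581] [-3.13848324e+00 -5.70938450e-05  1.47113067e+00] 0.06455372430382943
bar (array([622.9,  19.6]), array([133.3,  25.5]), 84.5, 5737, np.float64(84.4)) -0.04763557807868379 0.08711731916999046
0.0 0.6084 0.6338 0.0845
0.02 0.6099 0.6355 0.0844
0.04 0.6121 0.6381 0.0844
0.06 0.6143 0.6392 0.0845
0.075 0.6153 0.6406 0.0845
ears (array([627. ,  65.9]), array([23.9, 56. ]), 84.3, 827, np.float64(88.7))
```

The bar lies level, top at 84.5 mm, centred. Last is the yoke.

Emit:
{"op": "arm_command", "data": {"xyz": [[-5,-46,0],[-5,-46,0],[-5,-46,0],[-5,-46,0],[-5,-46,0],[-5,-46,0],[-5,-46,0],[-5.1,-46.1,0],[0,0,-10],[0,0,-30],[0,0,-35],[0,0,-30],[0,0,-20],[0,0,-15],[0,0,-5],[0,0,0],[0,0,0]], "spin": [2,3,3,3,0,0,0,0,0,0,0,0,0,0,0,0,0]}}

```text
time: 34.2
tool_pos: [0.5807, -0.3719, 0.2003]
tool_rot: [3.14, 0.001, 1.663]
contact_force: [0.0, -0.9, 0.5]
opening: 0.0643
grip_force: 0.0
```

Run:
```python
from chk import *
c=cam('wrist');s=observe();t=s['tool_pos'];print(s['time'],t,s['tool_rot'],s['opening'])
P=fcloud(c);m=(P[...,2]>.022)&(P[...,2]<.032)&(abs(P[...,0]-.58)<.03)&(P[...,1]>-.43)&(P[...,1]<-.31)
R=P[m];print(rect(R),R.min(0),R.max(0))
```

```text
34.25 [ 0.58071723 -0.37199694  0.20064836] [3.13975974e+00 1.64272677e-03 1.66314602e+00] 0.06434671068527069
(array([ 579.1, -368.2]), array([30.4, 85. ]), 5.6, 6037, np.float64(27.4)) [ 0.5605121  -0.41093449  0.02202798] [ 0.59743393 -0.32480995  0.0319861 ]
```

Emit:
{"op": "arm_command", "data": {"xyz": [[0,0.5,-8],[0,0,-4],[0,0,-1],[0,0,0],[0,0,0],[0,0,0],[0,0,0],[0,0,0],[0,0,0],[0,0,0],[0,0,0],[0,0,0]], "spin": [0,0,0,0,0,0,0,0,0,0,0,0], "jaw": -1, "squeeze": 40}}

```text
time: 35.45
tool_pos: [0.5803, -0.3713, 0.1863]
tool_rot: [-3.142, 0.0, 1.663]
contact_force: [-2.1, -0.4, -0.3]
opening: 0.0298
grip_force: 40.0
```

Emit:
{"op": "arm_command", "data": {"xyz": [[0,0,25],[0,0,40],[0,0,40],[0,0,20],[4,37,0],[4,37,0],[4,37,0],[4,37,0],[4,37,0],[4,37,0],[4,37,0],[4,37,0],[4,37,0],[4.2,34.7,0],[0,0,0],[0,0,-15],[0,0,-10],[0,0,0],[0,0,0]], "spin": [0,0,0,0,-2,-2,-2,-2,-2,-1.1,0,0,0,0,0,0,0,0,0]}}

```text
time: 37.35
tool_pos: [0.6205, -0.0041, 0.2858]
tool_rot: [-3.141, -0.0, 1.469]
contact_force: [-0.8, -0.8, -4.8]
opening: 0.0296
grip_force: 40.0
```

Run:
```python
from chk import *
c=cam('wrist');save(c,'w11.png');s=observe();t=s['tool_pos'];print(s['time'],t,s['tool_rot'],s['opening'])
P=fcloud(c);zt=t[2]-.1863+.028
R=slab(P,(.59,-.06),(.65,.06),zt-.004,zt+.004);r=rect(R);print('yoke',zt,r,R.min(0),R.max(0))
g=c['img'].min(-1);m=(g>100)&(P[...,2]>.081)&(P[...,2]<.0875)&(abs(P[...,0]-.62)<.06)&(P[...,1]>-.02)&(P[...,1]<.12)
R=P[m];print('bar',rect(R),R[:,1].max())
```

```text
37.4 [ 0.62067596 -0.00405982  0.28637971] [ 3.14132176e+00 -8.11026845e-05  1.46867953e+00] 0.030057985192854804
yoke 0.12807971071578822 (array([621.3,   4.6]), array([74.4, 53.6]), 83.1, 7113, np.float64(127.0)) [ 0.59498381 -0.03418252  0.12408181] [0.64833869 0.04280559 0.13207456]
bar (array([626.6,  61.7]), array([48.6, 56.7]), 84.2, 3938, np.float64(84.5)) 0.0869486748538607
```

View pics/w11.png

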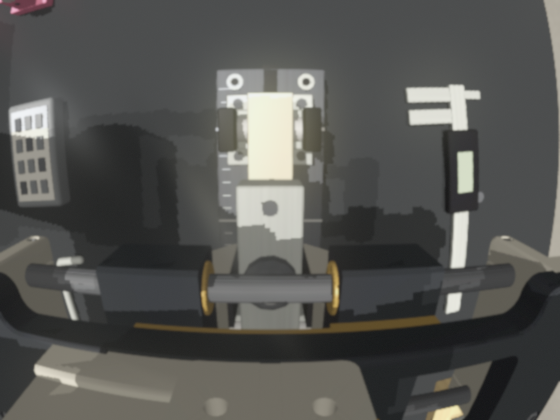

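The yoke (270,245) hangs in line over the bar (270,140), with its end at y≈42 and so centred at about −3. Lowering.

Emit:
{"op": "arm_command", "data": {"xyz": [[0,0,-7],[0,0,-4],[0,0,-2],[0,0,-1],[0,0,0],[0,0,0]], "spin": [0,0,0,0,0,0]}}

```text
time: 38.0
tool_pos: [0.6206, -0.0036, 0.2724]
tool_rot: [3.141, 0.0, 1.469]
contact_force: [-0.0, -0.5, -6.1]
opening: 0.0298
grip_force: 40.0
```

Emit:
{"op": "arm_command", "data": {"xyz": [[0,0,-0.7],[0,0,-0.5],[0,0,-0.4],[0,0,0],[0,0,0]], "spin": [0,0,0,0,0]}}

```text
time: 38.5
tool_pos: [0.6206, -0.0036, 0.2712]
tool_rot: [3.141, 0.0, 1.469]
contact_force: [-2.7, -0.0, -0.5]
opening: 0.0297
grip_force: 40.0
```

Emit:
{"op": "arm_command", "data": {"xyz": [[0,0,0],[0,0,0],[0,0,0],[0,0,0],[0,0,0],[0,0,0],[0,0,10],[0,0,30],[0,0,40],[0,0,20],[-20,0,0],[-40,0,0],[-40,0,0],[-40,0,0],[-40,0,0],[0,0,0],[0,0,0],[0,0,0]], "spin": [0,0,0,0,0,0,0,0,0,0,0,0,0,0,0,0,0,0], "jaw": 0.4}}

```text
time: 40.3
tool_pos: [0.4416, -0.0037, 0.3714]
tool_rot: [3.139, 0.0, 1.469]
contact_force: [0.9, -0.4, 0.8]
opening: 0.0644
grip_force: 0.0
```

Run:
```python
from chk import *
a=cam('top');b=cam('scene');s=observe();print(s['time'],s['tool_pos'])
cr=lambda c,u,v,w,h:cv2.resize(c['img'][v-h:v+h,u-w:u+w],(396,296),interpolation=cv2.INTER_CUBIC)
cv2.imwrite('pics/fin.png',np.hstack([cr(a,271,187,70,52),cr(b,275,220,70,52)])[...,::-1])
for n,c in (('top',a),('scene',b)):
    P=cloud(c)
    print(n,'yoke',rect(slab(P,(.57,-.07),(.68,.06),.106,.119)),'bar z',[np.round(np.median(slab(P,(.605,y-.01),(.635,y+.01),.078,.1)[:,2]),4) for y in (.06,-.07)],'boss',np.round(np.median(slab(P,(.6,-.03),(.64,.03),.122,.135),0),4))
    m=(c['img'].min(-1)>120)&(P[...,2]>.08)&(P[...,2]<.0885)&(abs(P[...,0]-.62)<.03)&(abs(P[...,1])<.12);print('bar',rect(P[m]))
```

```text
40.4 [ 0.44158509 -0.0037131   0.37085315]
top yoke (array([620.6,  -5.3]), array([89.5, 31.4]), 84.6, 413, np.float64(112.5)) bar z [np.float64(0.0846), np.float64(0.0844)] boss [ 0.6202 -0.0058  0.1245]
bar (array([621.2,  -5.3]), array([178.9,  26.1]), 84.3, 282, np.float64(84.4))
scene yoke (array([622.3,  -3.8]), array([88.9, 34.7]), 82.9, 378, np.float64(113.1)) bar z [np.float64(0.0855), np.float64(0.0854)] boss [ 0.6241 -0.0047  0.125 ]
bar (array([621.3,  -3.6]), array([178.8,  30. ]), 83.4, 286, np.float64(85.5))
```

View pics/fin.png

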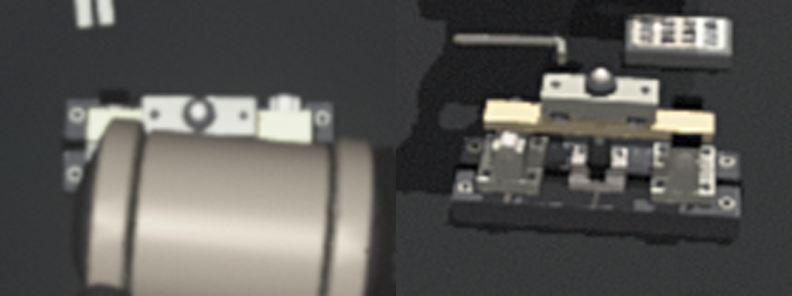

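The final view shows the rig complete. The yoke sits on the bar at (598,95), the bar is between the ears with both ends at 84.5 mm, and the deflectometer is underneath at (598,165). The top view puts yoke, bar and bed centres within 0.6 mm of each other.

```bash
python3 -c "
from cell import *
print(hand_in())"
```

```text
the job is handed in; nothing more can be done
None
```

The four-point bend rig is set up in the order asked and handed in at about 40 s: the supports measure within 1 mm of their lines, and the deflectometer, bar and yoke within about 1 mm of centre; I didn't move any of the things to be left alone.

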